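# Rake two nuts out of a T-slot

## Task

Two hex nuts were left down in the front T-slot of the base plate; they are wider than the slot's mouth and can only come out at its end. Take the slot pick from its sloping rest, put its tip down into the slot behind the nuts and run it slowly along the slot (about 5 cm a second, no flicking, without forcing it against the plate), keeping it down until it reaches the end where the tray is, so that both nuts slide out and drop into the tray. Then lay the pick back in the V of its rest with its tip on the foot stop; do not touch the nuts with the gripper, and leave the bolt and hex key beside the plate where they lie.

Things in the scene. Friction and masses are not known exactly. Their poses are not given: they have to be found in the camera images.
- plate: fixed dark iron T-slot plate, 156 (x) by 220 (y) by 82 mm high; origin on the bench under its centre. Two T-slots run along its y, open at both ends: front (nearer the robot) at x = -36 mm, rear at x = +36 mm with two fixed studs up to z = 115 mm. Each: mouth 18 mm wide from z = 82 down to 69 mm, below it an undercut 31 mm wide down to the slot floor at z = 53 mm
- slot_left_end (a point): middle of the front slot's floor at the plate's +y end (53 mm above the bench)
- slot_right_end (a point): middle of the front slot's floor at the plate's -y end (53 mm above the bench)
- tray: fixed open sheet-metal tray, 156 (x) by 160 (y) mm, 17 mm high, 2 mm walls, tucked about 12 mm under the left or right end of the plate, which overhangs its feet at z = 45 mm; origin on the bench under its centre, same heading as the plate
- nut_1: loose steel hex nut, 24 mm across flats, 13 mm high, lying flat on the floor of the front slot; origin at the centre of its underside
- nut_2: the second nut, same size, in the same slot; origin at the centre of its underside
- pick: loose slot pick, 200 mm long, about 0.13 kg: a straight 11 mm steel rod with a rounded tip, and from 113 to 200 mm a round wooden handle (22 mm thick from 125 to 185 mm). Origin at the tip, z axis along the rod towards the handle. It starts in the V of its rest, leaning 25 degrees from vertical. Held near upright in the slot it slides nuts best; leaning, it may ride up on them
- pick_tip (a point): tip of the slot pick (its origin)
- pick_top (a point): end of the pick's handle, 200 mm from the tip
- rest: fixed grey rest at the plate end that has no tray: base 64 (x) by 104 (y) mm, a V trough sloping 25 degrees from vertical, open upwards, with a foot stop; origin on the bench under the base. The pick lies in its y-z plane, handle towards +y; the trough carries the rod from 17 to 97 mm from the tip and the handle stands free above it
- rest_tip (a point): where the pick's tip belongs on the foot stop, at (0, -34, 24) mm in the rest's frame
- rest_top (a point): where the end of the pick's handle belongs, at (0, 51, 205) mm in the rest's frame
- hex_bolt_1: loose hex bolt, 84 x 33 x 19 mm, lying in front of the plate; to be left alone; origin under its centre
- hex_key: loose hex key, 96 x 62 x 8 mm, lying behind the plate; to be left alone; origin under its centre

How it is judged:
On the way, in this order (a step that is already met when the one before it is completed fails the run):
1. the pick's tip is down in the front slot, below the lips of its mouth (z of pick_tip in the frame of plate below 0.069 m and x of pick_tip in the frame of plate between -0.052 and -0.02 m and y of pick_tip in the frame of plate between -0.11 and 0.11 m), for 0.2 s.
2. the tip, still down in the front slot, has come along to the tray end of it (the last 30 mm) (z of pick_tip in the frame of plate below 0.069 m and x of pick_tip in the frame of plate between -0.052 and -0.02 m and y of pick_tip in the frame of tray between -0.098 and 0.098 m), for 0.1 s.
3. both nuts lie in the tray (x of nut_1 in the frame of tray between -0.078 and 0.078 m and y of nut_1 in the frame of tray between -0.08 and 0.08 m and height (world z) of each of nut_1, nut_2 below 0.045 m and x of nut_2 in the frame of tray between -0.078 and 0.078 m and y of nut_2 in the frame of tray between -0.08 and 0.08 m), for 0.2 s.
At the end, for the whole second after the job is handed in: both nuts lie at rest inside the tray (their origins within its outline and below 45 mm, that is, below the slot floor, even if one lies on the other), and the pick lies still in its rest, tip within 12 mm of its place on the foot stop and handle end within 15 mm of its place (all of step 3 and distance between pick_tip and rest_tip below 0.012 m and distance between pick_top and rest_top below 0.015 m and linear speed of each of pick, nut_1, nut_2 below 0.02 m/s); the robot touches nothing.
It fails at once if a nut is driven along the slot faster than 15 cm/s ((linear speed of nut_1 above 0.15 m/s and y of nut_1 in the frame of plate between -0.095 and 0.095 m) or (linear speed of nut_2 above 0.15 m/s and y of nut_2 in the frame of plate between -0.095 and 0.095 m)).
It fails at once if the gripper touches a nut (contact force between any of the arm, the fingers and nut_1 above 0.5 N or contact force between any of the arm, the fingers and nut_2 above 0.5 N).
It fails at once if the pick is forced against the plate (more than 40 N) (contact force between pick and plate above 40 N).
It fails at once if the bolt or hex key beside the plate is moved more than 25 mm (distance of any of hex_bolt_1, hex_key from where it was at the start of the episode above 0.025 m).
It also fails if it takes over 54 s, if anything falls off the work surface, if the arm or the gripper's body presses on something with over 40 N, if the wrist force passes 120 N, or if a joint passes its speed limit or range.

## Robot

A 6-joint arm with a two-finger parallel gripper is mounted at the origin on the work surface; the furniture and walls round the work are solid. World frame = base frame: x ahead of the robot, y to its left, z up, the work surface at z = 0. Lengths are in m, angles in rad, forces in N, time in s.
With the tool pointing down it reaches from about 0.35 to 0.95 m from the base axis. Payload 17.4 kg.
Tool frame: the origin (TCP) lies at the very end of the fingers, on their centre line; the grasp point (between the pads) lies 19 mm behind it; z points along the fingers, y is the direction in which the jaws open and shut (so a half turn about z gives the same grasp; the last joint's range is limited). The gripper opens to 93 mm and grips with 3 to 60 N. Pads are 15 mm wide; open, the fingers measure 128 mm over their backs; the gripper's body (75 mm by 188 mm) begins 65 mm behind the grasp point.
Start: joints at [1.308, 0.116, 1.442, -0, 1.584, -0.038], TCP at [0.15, 0.658, 0.219] pointing down, gripper open.
Joint ranges: [-2.83, 2.83], [-0.83, 2.19], [0.07, 2.5], [-1.14, 4.28], [0.01, 3], [-2.97, 2.97]. Speed limits (rad/s): [1.89, 1.89, 2.22, 3.14, 3.14, 3.14].

## Interface

Orientations are given as a unit quaternion [x, y, z, w].
In Python, from workcell import sense, viewer, env gives the robot as it stands. The module is installed in compiled form; this text tells all that it offers.
- The arm moves only by the tool jog_arm, never from a script. Its argument "rows" is a list of rows, each a list of 7 numbers: the shift along the tool's x, y, z in cm, then the turn, a rotation vector about the tool's x, y, z in rad, then the closure, from 0 (fully open) to 1 (shut). A call has 1 to 20 rows; each row shifts and turns the commanded pose from where the row before left it, along the tool's axes as they then stand; what a row does not reach is not made up. A row lasts 1/12 s, in which the tool goes at most 41.7 mm and 7.16 degrees, less where a joint would pass 70% of its speed; a pose out of reach is approached as far as the arm can. A call with a gripper value outside its range is refused whole. The fingers move at their own pace and stop on an object; the grip force is fixed at half the most. Time passes only in rows, so rows that do not move let the fingers close. It gives the time, the measured TCP pose, the force and the opening at its end, in the units of the state.
- sense(): the state, without advancing time (a new reading comes with each control period).
- viewer.snapshot(name): name is "scene" or "top" or "wrist"; returns the picture (420x560x3 uint8, red, green, blue); there is no depth.
- viewer.camera_model(name): a dict with "fx", "fy", "cx", "cy" (pixels), "rvec" (rotation vector, rad) and "tvec" (3), from world to camera coordinates, as OpenCV has them; the wrist camera has in their place "hand_eye" (4x4, takes a point from camera to tool coordinates, whose origin is the TCP and whose axes are the flange's). Camera axes: x right, y down, z forward; pixel columns grow to the right and rows downward; lengths in m; the calibration is good to about 2 mm. A picture is of the moment at which its call begins: read the wrist's pose just before it. camera_model takes no time and is no camera call.
- env.sign_off(): hands the job in, once; it reports no verdict.
The state is a dict: "clock": time; "qpos": joint angles; "qd": joint speeds; "effort": joint torques, N m; "eef_pos": TCP position; "orientation": TCP orientation; "contact_force": force on the tool from outside, world axes, zero at the start; "ft_torque": the same for the moment, N m; "opening": finger opening in m.
Only numpy, scipy, OpenCV 4.12 (cv2) and the standard library are available. Lean on these libraries where they do the work, as an engineer would, in place of code of your own. Each camera call takes 0.05 s, during which the arm holds its last target. There are 200 camera calls.

## Working session

There is one attempt and no reset: what is moved stays moved. The work goes in short steps, Python scripts to look and compute and a tool call to move; the robot and the scene stay as the last step left them, time stands still between calls to the robot, and variables do not carry over. Pictures are saved under pics/ and viewed, about 8 in all and at most 12, crops included, and the job is handed in when it is done.

Besides the shell and the picture viewer there is one more tool, called after "Request:" as a command line: name --pt "numbers of a row" for each row, then --argument value for the rest. jog_arm: Moves the arm, as the interface text tells. Its arguments: {"type":"object","properties":{"rows":{"type":"array"}},"required":["rows"]}

```bash
mkdir -p pics
cat > h.py <<'E'
import numpy as np, cv2
from scipy.spatial.transform import Rotation as R
from workcell import sense, viewer, env
def snap(name, fn=None):
    im=np.asarray(viewer.snapshot(name))
    if fn: cv2.imwrite('pics/'+fn, im[:,:,::-1])
    return im
def cam(name):
    m=viewer.camera_model(name)
    K=np.array([[m['fx'],0,m['cx']],[0,m['fy'],m['cy']],[0,0,1]])
    if 'hand_eye' in m:
        s=sense(); T=np.eye(4); T[:3,:3]=R.from_quat(s['orientation']).as_matrix(); T[:3,3]=s['eef_pos']
        W=T@np.array(m['hand_eye']); Rc=W[:3,:3].T; t=-Rc@W[:3,3]
    else:
        Rc=R.from_rotvec(np.ravel(m['rvec'])).as_matrix(); t=np.ravel(m['tvec'])
    return K,Rc,t
def ray(c,uv):
    K,Rc,t=c; d=Rc.T@np.linalg.inv(K)@np.array([uv[0],uv[1],1.]); return -Rc.T@t, d/np.linalg.norm(d)
def onz(c,uv,z):
    o,d=ray(c,uv); return o+d*(z-o[2])/d[2]
def proj(c,P):
    K,Rc,t=c; p=(Rc@np.atleast_2d(P).T).T+t; p=(K@p.T).T; return p[:,:2]/p[:,2:]
E
python3 - <<'E'
from h import *
print(sense())
for n in('scene','top'):
    snap(n,n+'0.png'); c=cam(n); print(n,viewer.camera_model(n)); print(-c[1].T@c[2])
print(viewer.camera_model('wrist'))
E
```

```text
{'clock': 0.0, 'qpos': array([ 1.30819142e+00,  1.16504687e-01,  1.44227534e+00, -1.64117862e-05,
        1.58396625e+00, -3.77925402e-02]), 'qd': array([ 0.00049872,  0.00112929, -0.00095826,  0.00065394, -0.00131411,
        0.0008803 ]), 'effort': array([ 1.15879986e-03, -7.21243501e+01, -6.22628832e+01,  7.79342791e-02,
        2.35990057e-02, -9.12881683e-05]), 'eef_pos': array([0.15043064, 0.65782136, 0.2178863 ]), 'orientation': array([ 1.12169704e-01,  9.93688897e-01, -5.71547333e-04, -7.81984338e-05]), 'contact_force': array([ 0.72211371, -0.26721599, -0.40680315]), 'ft_torque': array([-0.02568405, -0.02870829, -0.05467018]), 'opening': 0.09261780427862147}
scene {'fx': 383.76183222268634, 'fy': 383.76183222268634, 'cx': 275.61378927606967, 'cy': 210.07383665985637, 'rvec': array([ 1.93279092, -0.89848006,  0.53228033]), 'tvec': array([-0.33976395,  0.33673645,  0.54397052])}
[-0.02013024 -0.45492642  0.56335747]
top {'fx': 510.56944296441634, 'fy': 510.56944296441634, 'cx': 289.7292512165022, 'cy': 207.2752015233279, 'rvec': array([ 2.19350763, -2.13883968,  0.04780296]), 'tvec': array([0.03801207, 0.56478535, 1.14355212])}
[0.47458926 0.01294687 1.18437168]
{'fx': 328.3254826225616, 'fy': 328.3254826225616, 'cx': 273.813656361943, 'cy': 212.85772328102928, 'hand_eye': array([[ 1.10366498e-03, -9.56180903e-01, -2.92774422e-01,
         8.12623137e-02],
       [ 9.99999387e-01,  1.03062631e-03,  4.03720750e-04,
         1.10551506e-03],
       [-8.42890495e-05, -2.92774688e-01,  9.56181455e-01,
        -1.66156828e-01],
       [ 0.00000000e+00,  0.00000000e+00,  0.00000000e+00,
         1.00000000e+00]])}
```

View pics/scene0.png

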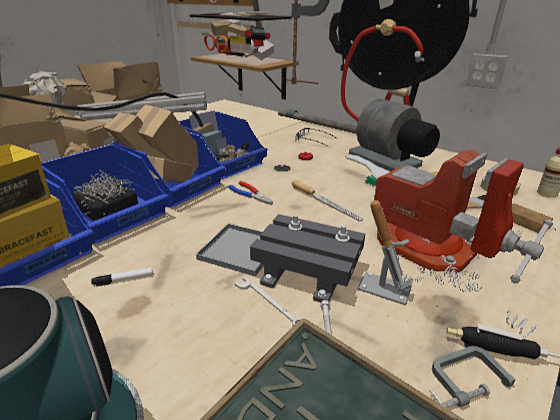

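View pics/top0.png

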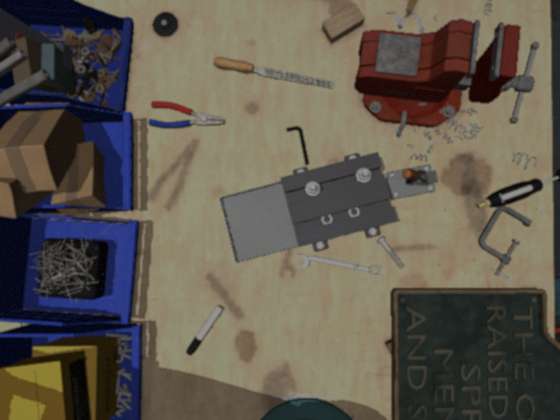

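The tray is at the plate's left (+y) end, around (260,220) in the top view. The rest and pick are at the right end, around (412,180). Both nuts show in the front slot near (327,219) and (353,212). I'll zoom in on both views.

Run:
```python
import cv2
a=cv2.imread('pics/top0.png')[140:275,210:450]; cv2.imwrite('pics/top0z.png',cv2.resize(a,None,fx=3.3333,fy=3.3333,interpolation=cv2.INTER_CUBIC))
a=cv2.imread('pics/scene0.png')[190:310,190:420]; cv2.imwrite('pics/sc0z.png',cv2.resize(a,None,fx=3.4,fy=3.4,interpolation=cv2.INTER_CUBIC))
```

```text
(no output)
```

View pics/top0z.png

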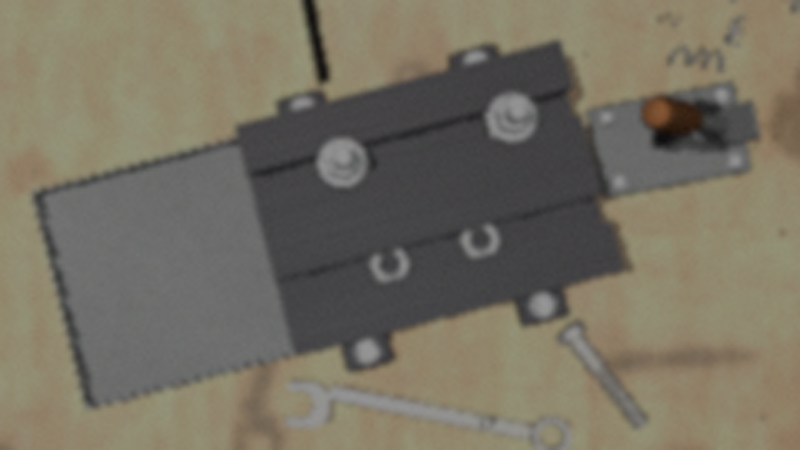

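View pics/sc0z.png

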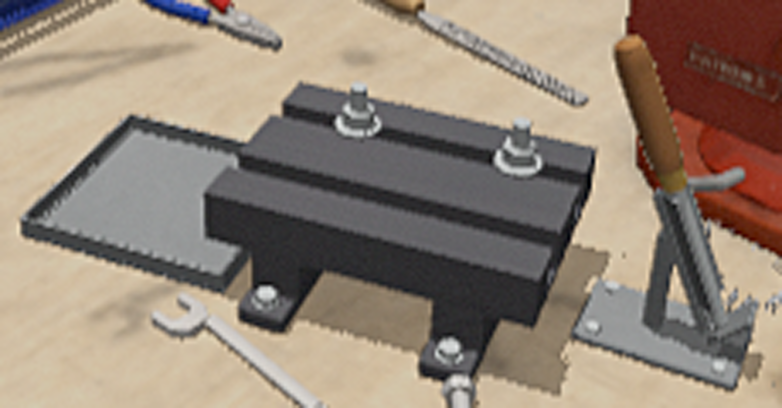

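The plate's top corners (zoomed view) are at (238,125), (558,41), (630,268) and (293,352). The rest base corners are at (590,108), (735,84), (750,170) and (603,195). The handle end is at about (658,108) in the top zoom and (630,45) in the scene zoom.

Run:
```python
from h import *
c=cam('top'); s=cam('scene')
tz=lambda u,v:(u/3.3333+210-.35,v/3.3333+140-.35)
sz=lambda u,v:(u/3.4+190-.35,v/3.4+190-.35)
# plate: order BL(+x,+y),BR(+x,-y),FR,FL
loc=np.array([[.078,.11],[.078,-.11],[-.078,-.11],[-.078,.11]])
def fit(loc,W):
    a=loc-loc.mean(0);b=W-W.mean(0); th=np.arctan2((a[:,0]*b[:,1]-a[:,1]*b[:,0]).sum(),(a*b).sum())
    Rm=np.array([[np.cos(th),-np.sin(th)],[np.sin(th),np.cos(th)]]); t=W.mean(0)-Rm@loc.mean(0)
    return th,t,Rm,np.linalg.norm(loc@Rm.T+t-W,axis=1)
W=np.array([onz(c,tz(*p),.082)[:2] for p in [(238,125),(558,41),(630,268),(293,352)]])
th,t,Rm,e=fit(loc,W);print('plate',th,t,e, np.linalg.norm(np.diff(W,axis=0),axis=1))
sc=[sz(*p) for p in[(300,85),(595,150),(545,277),(207,195)]]
Ws=np.array([onz(s,p,.082)[:2] for p in sc]); print('plate scene',*fit(loc,Ws)[:2],fit(loc,Ws)[3])
W2=np.array([onz(c,tz(*p),.004)[:2] for p in [(590,108),(735,84),(750,170),(603,195)]])
l2=np.array([[.032,.052],[.032,-.052],[-.032,-.052],[-.032,.052]])
th2,t2,R2,e2=fit(l2,W2);print('rest',th2,t2,e2,np.linalg.norm(np.diff(W2,axis=0),axis=1))
W3=np.array([onz(s,sz(*p),.004)[:2] for p in [(603,283),(752,320),(738,383),(575,332)]]);
print('rest scene',W3, fit(l2,W3)[:2],fit(l2,W3)[3])
for n,uv in(('n1',(390,265)),('n2',(480,241))):
    p=onz(c,tz(*uv),.066)[:2]; print(n,p,Rm.T@(p-t))
print('handle top est', onz(c,tz(658,108),.2))
# two-ray handle end
o1,d1=ray(c,tz(658,108));o2,d2=ray(s,sz(630,45))
A=np.stack([d1,-d2],1);k=np.linalg.lstsq(A,o2-o1,rcond=None)[0];print('tri',o1+k[0]*d1,o2+k[1]*d2)
print('expected top',t2+R2@[0,.051],'tip',t2+R2@[0,-.034])
for y in(.11,-.11): print('slotend',t+Rm@[-.036,y])
```

```text
plate 0.28022684749602794 [ 0.58081874 -0.05469123] [0.00195278 0.00317928 0.00268046 0.00272114] [0.21570079 0.15467247 0.22382341]
plate scene 0.30146310020304645 [ 0.57900202 -0.05701164] [0.0027463  0.00396628 0.004417   0.00146319]
rest 0.18418146907232372 [ 0.6317319  -0.22472821] [0.00236856 0.00144399 0.00226495 0.00102476] [0.10169234 0.06075236 0.10275126]
rest scene [[ 0.65161062 -0.17191431]
 [ 0.68047861 -0.26444181]
 [ 0.61838851 -0.28169806]
 [ 0.59518257 -0.18214341]] (np.float64(0.2546639818812611), array([ 0.63641508, -0.2250494 ])) [0.00589043 0.00286904 0.0017429  0.00290762]
n1 [ 0.53618307 -0.03075642] [-0.03627482  0.03534623]
n2 [ 0.55341003 -0.08937512] [-0.03593222 -0.02575044]
handle top est [ 0.62367373 -0.17853991  0.2       ]
tri [ 0.62351355 -0.17833418  0.20105762] [ 0.62309159 -0.17762045  0.20085487]
expected top [ 0.62239167 -0.1745908 ] tip [ 0.63795873 -0.25815315]
slotend [0.5157999  0.04106131]
slotend [ 0.57664611 -0.17035708]
```

```bash
cat >> h.py <<'E'
def pose(): 
    s=sense(); return np.array(s['eef_pos']), R.from_quat(s['orientation']), s
def tool(yaw,lean=0.):
    """tool x ~ -world x (in yaw frame), y ~ world y, z down; then lean: pick axis (-z) leans toward +y by lean"""
    yw=R.from_euler('z',yaw); B=R.from_matrix(np.array([[-1,0,0],[0,1,0],[0,0,-1.]]).T)
    return yw*R.from_euler('x',-lean)*B
def plan(p1,R1,p0=None,R0=None):
    """cm shift in current tool frame, and turn rotvec in current tool frame, to get from p0,R0 to p1,R1"""
    p,r,_=pose(); p0=p if p0 is None else p0; R0=r if R0 is None else R0
    d=R0.inv().apply(np.array(p1)-p0)*100; w=(R0.inv()*R1).as_rotvec()
    print('shift cm',d.round(2),'len',np.linalg.norm(d).round(2),'turn',w.round(4),'len',np.linalg.norm(w).round(3),'shift if after turn',R1.inv().apply(np.array(p1)-p0).round(4)*100)
E
python3 - <<'E'
from h import *
p,r,s=pose(); print(r.as_matrix().round(3))
plan([.15,.658,.38],r); plan([.56,-.12,.38],r,p0=[.15,.658,.38],R0=r); plan([.56,-.12,.3],tool(.285),p0=[.56,-.12,.38],R0=r)
c=cam('top'); s=cam('scene')
# vise height: two-ray on the near jaw corner
E
```

```text
[[-0.975  0.223 -0.   ]
 [ 0.223  0.975 -0.001]
 [ 0.    -0.001 -1.   ]]
shift cm [ 5.00e-02 -1.00e-02 -1.62e+01] len 16.2 turn [0. 0. 0.] len 0.0 shift if after turn [ 5.00e-02 -1.00e-02 -1.62e+01]
shift cm [-5.731e+01 -6.670e+01  6.000e-02] len 87.94 turn [0. 0. 0.] len 0.0 shift if after turn [-5.731e+01 -6.670e+01  6.000e-02]
shift cm [-0.    0.01  8.  ] len 8.0 turn [-9.000e-04 -3.000e-04 -5.098e-01] len 0.51 shift if after turn [0. 0. 8.]
```

Request:
jog_arm --pt "0 0 -4 0 0 0 0" --pt "0 0 -4 0 0 0 0" --pt "0 0 -4 0 0 0 0" --pt "0 0 -4 0 0 0 0" --pt "-2.6 -3.03 0 0 0 0 0" --pt "-2.6 -3.03 0 0 0 0 0" --pt "-2.6 -3.03 0 0 0 0 0" --pt "-2.6 -3.03 0 0 0 0 0" --pt "-2.6 -3.03 0 0 0 0 0" --pt "-2.6 -3.03 0 0 0 0 0" --pt "-2.6 -3.03 0 0 0 0 0" --pt "-2.6 -3.03 0 0 0 0 0" --pt "-2.6 -3.03 0 0 0 0 0" --pt "-2.6 -3.03 0 0 0 0 0" --pt "-2.6 -3.03 0 0 0 0 0" --pt "-2.6 -3.03 0 0 0 0 0" --pt "-2.6 -3.03 0 0 0 0 0" --pt "-2.6 -3.03 0 0 0 0 0" --pt "-2.6 -3.03 0 0 0 0 0" --pt "-2.6 -3.03 0 0 0 0 0"

```text
clock: 1.77
eef_pos: [0.4482, 0.0906, 0.3786]
orientation: [0.112, 0.994, 0.0, 0.0]
contact_force: [0.5, 0.6, -0.7]
opening: 0.093
```

Request:
jog_arm --pt "-2.6 -3.03 0 0 0 0 0" --pt "-2.6 -3.03 0 0 0 0 0" --pt "-2.6 -3.03 0 0 0 0 0" --pt "-2.6 -3.03 0 0 0 0 0" --pt "-2.6 -3.03 0 0 0 0 0" --pt "-2.6 -3.03 0 0 0 0 0" --pt "0 0 1.6 0 0 -0.102 0" --pt "0 0 1.6 0 0 -0.102 0" --pt "0 0 1.6 0 0 -0.102 0" --pt "0 0 1.6 0 0 -0.102 0" --pt "0 0 1.6 0 0 -0.102 0" --pt "0 0 0 0 0 0 0" --pt "0 0 0 0 0 0 0"

```text
clock: 2.85
eef_pos: [0.5592, -0.1193, 0.2982]
orientation: [-0.141, 0.99, 0.0, -0.001]
contact_force: [0.2, -0.3, 1.1]
opening: 0.0931
```

Run:
```python
from h import *
p,r,s=pose(); print(p,r.as_matrix().round(3),s['clock'],s['qpos'].round(2))
im=snap('wrist'); np.savez('w1.npz',im=im,p=p,q=r.as_quat())
cv2.imwrite('pics/w1.png',cv2.resize(im[:,:,::-1],(800,600),interpolation=cv2.INTER_CUBIC))
```

```text
[ 0.55923425 -0.1192633   0.29820283] [[-0.96  -0.278 -0.001]
 [-0.278  0.96   0.   ]
 [ 0.001  0.001 -1.   ]] 2.85 [-0.25 -0.12  1.55  0.    1.71 -2.11]
```

View pics/w1.png

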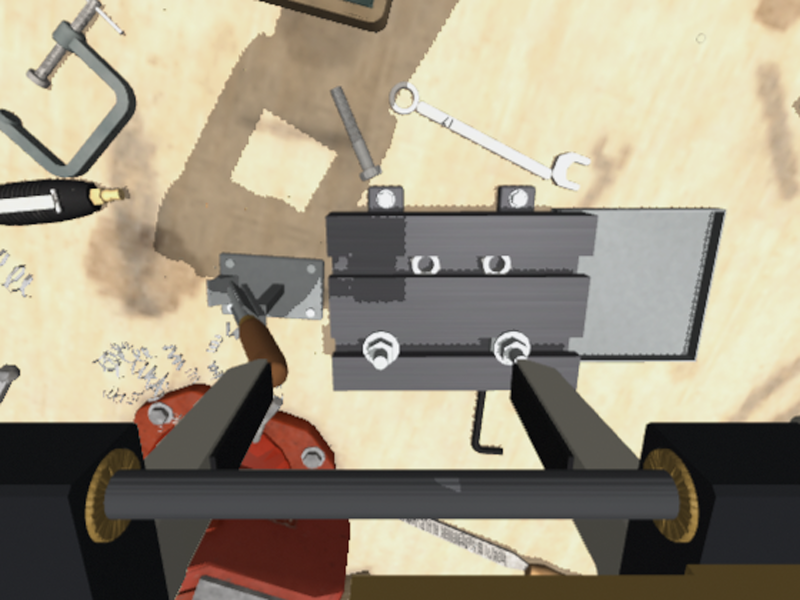

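The plate lies almost square in this view, with corners at about (328,214), (597,214), (578,390) and (334,390). Both nuts are in the slot at (426,265) and (497,265). The rest base corners are at (221,254), (323,259) and (322,319), and the handle runs from (245,318) to (280,380).

Run:
```python
from h import *
d=np.load('w1.npz'); 
m=viewer.camera_model('wrist');K=np.array([[m['fx'],0,m['cx']],[0,m['fy'],m['cy']],[0,0,1]])
T=np.eye(4);T[:3,:3]=R.from_quat(d['q']).as_matrix();T[:3,3]=d['p'];W=T@np.array(m['hand_eye']);c=(K,W[:3,:3].T,-W[:3,:3].T@W[:3,3])
z=lambda u,v:((u+.5)/1.42857-.5,(v+.5)/1.42857-.5)
def fit(loc,W):
    a=loc-loc.mean(0);b=W-W.mean(0); th=np.arctan2((a[:,0]*b[:,1]-a[:,1]*b[:,0]).sum(),(a*b).sum())
    Rm=R.from_euler('z',th).as_matrix()[:2,:2]; t=W.mean(0)-Rm@loc.mean(0)
    return th,t,Rm,(W-t)@Rm-loc
P=np.array([onz(c,z(*q),.082)[:2] for q in[(334,390),(578,390),(597,214),(328,214)]])
loc=np.array([[.078,-.11],[.078,.11],[-.078,.11],[-.078,-.11]])
th,t,Rm,e=fit(loc,P);print('plate',th,t,e.round(4).tolist())
for q in[(330,276),(587,275),(330,272),(587,271)]: print('slot edge',Rm.T@(onz(c,z(*q),.082)[:2]-t))
for q in[(426,265),(497,265)]: print('nut',Rm.T@(onz(c,z(*q),.066)[:2]-t))
B=np.array([onz(c,z(*q),.004)[:2] for q in[(221,254),(323,259),(322,319)]]);l=np.array([[-.032,-.052],[-.032,.052],[.032,.052]])
th2,t2,R2,e2=fit(l,B);print('rest',th2,t2,e2.round(4).tolist())
# reproject into the 3 views (rest-based pick axis) 
for nm,(a,b,RR) in {'wr':(th2,t2,R2)}.items():
    tip=np.r_[b+RR@[0,-.034],.024]; top=np.r_[b+RR@[0,.051],.205]
    f=np.linspace(0,1,5)[:,None]; X=tip+(top-tip)*f
    print(tip,top); print('wrist px zoom',(proj(c,X)*1.4286).round(0).tolist())
    print('top zoom',((proj(cam('top'),X)-[209.65,139.65])*3.333).round(0).tolist()); print('scene zoom',((proj(cam('scene'),X)-[189.65,189.65])*3.4).round(0).tolist())
# handle axis in wrist image vs. top image: triangulate collar and grip point
im=d['im'].astype(int); hsv=cv2.cvtColor(d['im'],cv2.COLOR_RGB2HSV)
mk=((hsv[...,0]<16)&(hsv[...,1]>90)).astype(np.uint8); mk[:, :160]=0; mk[:,202:]=0; mk[:215]=0; mk[270:]=0
for v in range(220,268,6):
    u=np.flatnonzero(mk[v]); print(v,u.min() if len(u) else None,u.max() if len(u) else None,end='; ')
```

```text
plate 0.28512921961706583 [ 0.57973804 -0.05197043] [[0.0002, 0.0002], [0.0008, 0.0006], [-0.0002, -0.002], [-0.0007, 0.0013]]
slot edge [-0.02746611 -0.10917574]
slot edge [-0.02781866  0.10594377]
slot edge [-0.03089383 -0.10903797]
slot edge [-0.03124597  0.10553358]
nut [-0.03321131 -0.02778449]
nut [-0.03306849  0.03373013]
rest 0.22714366394853522 [ 0.63267002 -0.22273199] [[0.0006, 0.0019], [0.0001, -0.0009], [-0.0007, -0.0011]]
[ 0.64032667 -0.25585866  0.024     ] [ 0.62118505 -0.173042    0.205     ]
wrist px zoom [[232.0, 290.0], [240.0, 305.0], [249.0, 323.0], [261.0, 347.0], [276.0, 377.0]]
top zoom [[721.0, 124.0], [706.0, 121.0], [689.0, 118.0], [670.0, 115.0], [650.0, 111.0]]
scene zoom [[719.0, 322.0], [696.0, 254.0], [672.0, 185.0], [648.0, 112.0], [622.0, 38.0]]
220 None None; 226 169 183; 232 168 187; 238 169 191; 244 171 194; 250 174 198; 256 189 200; 262 190 200;
```

```bash
cat >> h.py <<'E'
LEAN=np.arctan2(.085,.181); YR=.227; TIPR=np.array([.6413,-.2579,.024]); AX=tool(YR,LEAN).apply([0,0,-1])
YP=.285; TP=np.array([.5797,-.0525]); RP=R.from_euler('z',YP).as_matrix()[:2,:2]
E
python3 - <<'E'
from h import *
RL=tool(YR,LEAN); print(AX, .2*AX+TIPR)
pre=TIPR+.249*AX; g=TIPR+.139*AX; print(pre,g)
plan(pre,RL); plan(g,RL,p0=pre,R0=RL)
E
```

```text
[-0.09566533  0.41416951  0.90515842] [ 0.62216693 -0.1750661   0.20503168]
[ 0.61747933 -0.15477179  0.24938445] [ 0.62800252 -0.20033044  0.14981702]
shift cm [-4.58 -5.02  4.99] len 8.43 turn [0.4389 0.0121 0.0536] len 0.442 shift if after turn [-4.85 -2.19  6.54]
shift cm [ 0.  0. 11.] len 11.0 turn [0. 0. 0.] len 0.0 shift if after turn [ 0.  0. 11.]
```

Request:
jog_arm --pt "0 0 0 0.11 0.003 0.0134 0.35" --pt "0 0 0 0.11 0.003 0.0134 0.35" --pt "0 0 0 0.11 0.003 0.0134 0.35" --pt "0 0 0 0.11 0.003 0.0134 0.35" --pt "-1.62 -0.73 2.18 0 0 0 0.35" --pt "-1.62 -0.73 2.18 0 0 0 0.35" --pt "-1.62 -0.73 2.18 0 0 0 0.35" --pt "0 0 0 0 0 0 0.35" --pt "0 0 0 0 0 0 0.35"

```text
clock: 3.65
eef_pos: [0.618, -0.1549, 0.2487]
orientation: [-0.111, 0.97, -0.217, 0.025]
contact_force: [-1.0, -0.6, 0.8]
opening: 0.0602
```

Run:
```python
from h import *
p,r,s=pose(); print(p,s['clock'],s['opening'],s['qpos'].round(2))
g=TIPR+.139*AX; plan(g,tool(YR,LEAN))
c=cam('wrist'); print(proj(c,TIPR+AX*np.array([[.12],[.16],[.2]])).round(0).tolist())
cv2.imwrite('pics/w2.png',snap('wrist')[:,:,::-1])
```

```text
[ 0.61802147 -0.1549155   0.24867783] 3.65 0.060230125468815336 [-0.09 -0.07  1.63 -0.42  1.45 -1.87]
shift cm [ 0.05  0.   10.92] len 10.93 turn [-0.0007  0.0003  0.0005] len 0.001 shift if after turn [ 5.000e-02 -1.000e-02  1.092e+01]
[[273.0, 202.0], [273.0, 215.0], [273.0, 233.0]]
```

View pics/w2.png

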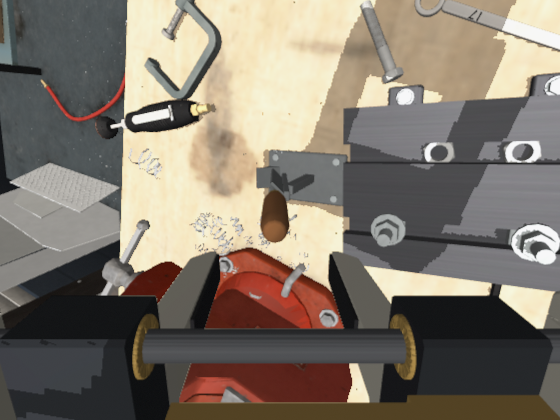

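The handle is centred at (274,225) between the fingers, within 2 px of the prediction. I'll go down and grip.

Request:
jog_arm --pt "0 0 2.18 0 0 0 0.35" --pt "0 0 2.18 0 0 0 0.35" --pt "0 0 2.18 0 0 0 0.35" --pt "0 0 2.18 0 0 0 0.35" --pt "0 0 2.18 0 0 0 0.35" --pt "0 0 0 0 0 0 0.35" --pt "0 0 0 0 0 0 0.5" --pt "0 0 0 0 0 0 0.6" --pt "0 0 0 0 0 0 0.7" --pt "0 0 0 0 0 0 0.8" --pt "0 0 0 0 0 0 1" --pt "0 0 0 0 0 0 1" --pt "0 0 0 0 0 0 1" --pt "0 0 0 0 0 0 1"

```text
clock: 4.87
eef_pos: [0.6284, -0.1996, 0.1506]
orientation: [-0.112, 0.969, -0.217, 0.025]
contact_force: [-1.0, 3.0, 3.9]
opening: 0.0216
```

Request:
jog_arm --pt "0 -0.2 -0.6 0 0 0 1" --pt "0 -0.3 -1 0 0 0 1" --pt "0 -0.2 -1.5 0 0 0 1" --pt "0 0 -2.5 0 0 0 1" --pt "0 0 -3 0 0 0 1" --pt "0 0 -3 0 0 0 1" --pt "0 0 -3 0 0 0 1" --pt "0 0 0 0 0 0 1"

```text
clock: 5.53
eef_pos: [0.6162, -0.1438, 0.2934]
orientation: [-0.112, 0.969, -0.218, 0.029]
contact_force: [-0.1, 0.3, -0.1]
opening: 0.0218
```

Run:
```python
from h import *
p,r,s=pose(); print(p,s['clock'],s['opening'],s['contact_force'],p+r.apply([0,0,.139]))
t=np.r_[TP+RP@[-.036,-.068],.14+.139]; print(t)
plan(t,tool(YP,0))
```

```text
[ 0.61624027 -0.14375088  0.29337043] 5.5333 0.021842539411882186 [-0.14332981  0.31824187 -0.11076362] [ 0.63091257 -0.20147073  0.16777528]
[ 0.56427089 -0.12787866  0.279     ]
shift cm [4.7  3.07 0.09] len 5.62 turn [-0.4428 -0.0038 -0.054 ] len 0.446 shift if after turn [4.54 2.98 1.44]
```

Request:
jog_arm --pt "0 0 0 -0.1107 -0.001 -0.0135 1" --pt "0 0 0 -0.1107 -0.001 -0.0135 1" --pt "0 0 0 -0.1107 -0.001 -0.0135 1" --pt "0 0 0 -0.1107 -0.001 -0.0135 1" --pt "1.51 0.99 0.48 0 0 0 1" --pt "1.51 0.99 0.48 0 0 0 1" --pt "1.51 0.99 0.48 0 0 0 1" --pt "0 0 0 0 0 0 1" --pt "0 0 0 0 0 0 1" --pt "0 0 0 0 0 0 1"

```text
clock: 6.37
eef_pos: [0.5639, -0.1297, 0.2721]
orientation: [-0.142, 0.99, 0.001, -0.004]
contact_force: [-0.2, -0.4, -1.0]
opening: 0.0216
```

Run:
```python
from h import *
p,r,s=pose(); print(p,s['clock'],s['opening'],r.as_matrix().round(3)[:,2])
X=p+r.apply([[0,0,.139],[0,0,.06],[0,0,0]])
cw=cam('wrist');w=snap('wrist'); sc=snap('scene'); cs=cam('scene')
np.savez('w3.npz',w=w,sc=sc,p=p,q=r.as_quat())
print('pred wrist',proj(cw,X).round(1).tolist(),'scene',proj(cs,X).round(1).tolist())
u,v=proj(cs,X[0])[0].astype(int)
a=w[90:290,174:374,::-1]; b=sc[v-85:v+40,u-62:u+63,::-1]; print(u-62,v-85)
cv2.imwrite('pics/m3.png',np.hstack([cv2.resize(a,(400,400),interpolation=cv2.INTER_CUBIC),cv2.resize(b,(400,400),interpolation=cv2.INTER_CUBIC)]))
```

```text
[ 0.56393628 -0.12965861  0.27211042] 6.3667 0.021625699180018602 [-0.007  0.    -1.   ]
pred wrist [[273.0, 200.3], [272.8, 228.0], [272.5, 264.3]] scene [[335.3, 235.4], [338.8, 201.2], [341.8, 172.8]]
273 150
```

View pics/m3.png

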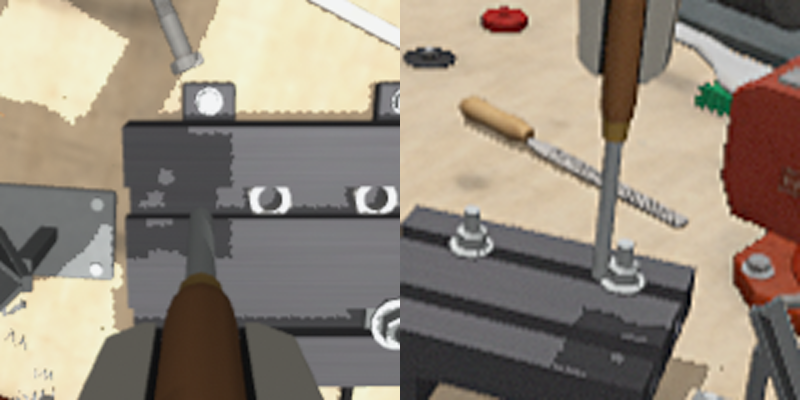

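The predicted tip positions match both views: (335,236) in the scene picture against 335,235, and about (274,199) in the wrist picture. Next I'll check the slot's lateral position with this closer picture.

Run:
```python
from h import *
d=np.load('w3.npz'); c=cam('wrist'); g=cv2.cvtColor(d['w'],cv2.COLOR_RGB2GRAY)
for u in (330,400,440,480):
    col=g[140:262,u-3:u+4].mean(1).round(0).astype(int); print(u,list(enumerate(col.tolist(),140))[5:20:1]); print('   slot',[(v,x) for v,x in enumerate(col.tolist(),140) if 178<v<206])
p,r,s=pose()
for u,v in((245,150.5),(330,150.5),(245,197.5),(330,197.5)):
    print((u,v),RP.T@(onz(c,(u,v),.082)[:2]-TP))
tip=p+r.apply([0,0,.140]); print('tip plate',RP.T@(tip[:2]-TP),tip[2])
```

```text
330 [(145, 213), (146, 173), (147, 154), (148, 153), (149, 134), (150, 80), (151, 35), (152, 34), (153, 89), (154, 123), (155, 132), (156, 134), (157, 134), (158, 132), (159, 130)]
   slot [(179, 129), (180, 126), (181, 126), (182, 127), (183, 127), (184, 127), (185, 125), (186, 125), (187, 125), (188, 125), (189, 125), (190, 124), (191, 125), (192, 121), (193, 98), (194, 76), (195, 72), (196, 61), (197, 42), (198, 34), (199, 85), (200, 117), (201, 123), (202, 122), (203, 123), (204, 124), (205, 124)]
400 [(145, 233), (146, 209), (147, 154), (148, 110), (149, 95), (150, 62), (151, 34), (152, 34), (153, 88), (154, 120), (155, 127), (156, 130), (157, 130), (158, 127), (159, 126)]
   slot [(179, 124), (180, 124), (181, 123), (182, 124), (183, 122), (184, 120), (185, 120), (186, 122), (187, 122), (188, 120), (189, 119), (190, 120), (191, 122), (192, 114), (193, 87), (194, 70), (195, 70), (196, 54), (197, 37), (198, 34), (199, 101), (200, 121), (201, 120), (202, 120), (203, 119), (204, 118), (205, 119)]
440 [(145, 231), (146, 232), (147, 167), (148, 74), (149, 154), (150, 173), (151, 184)
[... 459 characters left out ...]
 (147, 168), (148, 74), (149, 152), (150, 165), (151, 174), (152, 183), (153, 183), (154, 183), (155, 183), (156, 184), (157, 184), (158, 184), (159, 184)]
   slot [(179, 187), (180, 187), (181, 186), (182, 186), (183, 187), (184, 187), (185, 187), (186, 186), (187, 186), (188, 186), (189, 186), (190, 186), (191, 186), (192, 185), (193, 185), (194, 185), (195, 185), (196, 185), (197, 185), (198, 185), (199, 185), (200, 185), (201, 185), (202, 186), (203, 185), (204, 187), (205, 187)]
(245, 150.5) [-0.07968817 -0.09922857]
(330, 150.5) [-0.07966919 -0.00806718]
(245, 197.5) [-0.02784074 -0.10052196]
(330, 197.5) [-0.02777519 -0.00552057]
tip plate [-0.03767244 -0.06930793] 0.13169200359520553
```

```bash
sed -i 's/TP=np.array(\[.5797,-.0525\])/TP=np.array([.5797,-.0525])+np.array([np.cos(.285),np.sin(.285)])*.0006/' h.py
python3 - <<'E'
from h import *
RT=tool(YP); t=np.r_[TP+RP@[-.036,-.068],.13+.140]; plan(t,RT); print(RT.as_matrix().round(3))
E
```

```text
shift cm [-0.12  0.17  0.17] len 0.27 turn [ 0.0027 -0.0074 -0.001 ] len 0.008 shift if after turn [-0.12  0.17  0.17]
[[-0.96  -0.281  0.   ]
 [-0.281  0.96   0.   ]
 [-0.     0.    -1.   ]]
```

Request:
jog_arm --pt "-0.12 0.17 0.17 0.0027 -0.0074 -0.001 1" --pt "0 0 0.8 0 0 0 1" --pt "0 0 0.8 0 0 0 1" --pt "0 0 0.8 0 0 0 1" --pt "0 0 0.8 0 0 0 1" --pt "0 0 0.6 0 0 0 1" --pt "0 0 0 0 0 0 1" --pt "0 0 0 0 0 0 1" --pt "0 0 0 0 0 0 1"

```text
clock: 7.22
eef_pos: [0.5644, -0.1277, 0.232]
orientation: [-0.142, 0.99, 0.0, -0.0]
contact_force: [-0.2, -0.6, -1.8]
opening: 0.0211
```

Run:
```python
from h import *
p,r,s=pose(); tip=p+r.apply([0,0,.140]); print(s['clock'],'tip plate',RP.T@(tip[:2]-TP),tip[2],r.as_matrix()[:,2],s['contact_force'],s['opening'])
RT=tool(YP); t=np.r_[TP+RP@[-.036,-.068],.062+.140]; plan(t,RT)
```

```text
7.2167 tip plate [-0.03643183 -0.06782772] 0.09196400206602809 [-1.89487209e-05  8.16162967e-05 -9.99999996e-01] [-0.1538987  -0.55182335 -1.78266161] 0.0210864769929436
shift cm [-0.04 -0.02  3.  ] len 3.0 turn [ 0.0001  0.     -0.0002] len 0.0 shift if after turn [-0.04 -0.02  3.  ]
```

Request:
jog_arm --pt "-0.04 0 0.5 0 0 0 1" --pt "0 0 0.5 0 0 0 1" --pt "0 0 0.5 0 0 0 1" --pt "0 0 0.5 0 0 0 1" --pt "0 0 0.5 0 0 0 1" --pt "0 0 0.5 0 0 0 1" --pt "0 0 0 0 0 0 1" --pt "0 0 0 0 0 0 1" --pt "0 0 0 0 0 0 1"

```text
clock: 7.97
eef_pos: [0.5647, -0.1275, 0.2018]
orientation: [-0.142, 0.99, 0.0, -0.0]
contact_force: [0.1, -0.6, -0.4]
opening: 0.0218
```

Run:
```python
from h import *
p,r,s=pose(); tip=p+r.apply([0,0,.140]); print(s['clock'],'tip plate',RP.T@(tip[:2]-TP),tip[2],r.as_matrix()[:,2],s['contact_force'],s['ft_torque'],s['opening'])
print(proj(cam('scene'),tip))
sc=snap('scene'); cv2.imwrite('pics/s4.png',cv2.resize(sc[150:310,230:430,::-1],(800,640)[:2],interpolation=cv2.INTER_CUBIC)[:600])
```

```text
7.9667 tip plate [-0.03610992 -0.06774209] 0.06182124174681611 [-2.36848638e-04  1.70308665e-04 -9.99999957e-01] [ 0.07328253 -0.59538023 -0.38015532] [ 0.07343811 -0.00563187  0.00320104] 0.02183311349984698
[[332.07202501 262.66349231]]
```

View pics/s4.png

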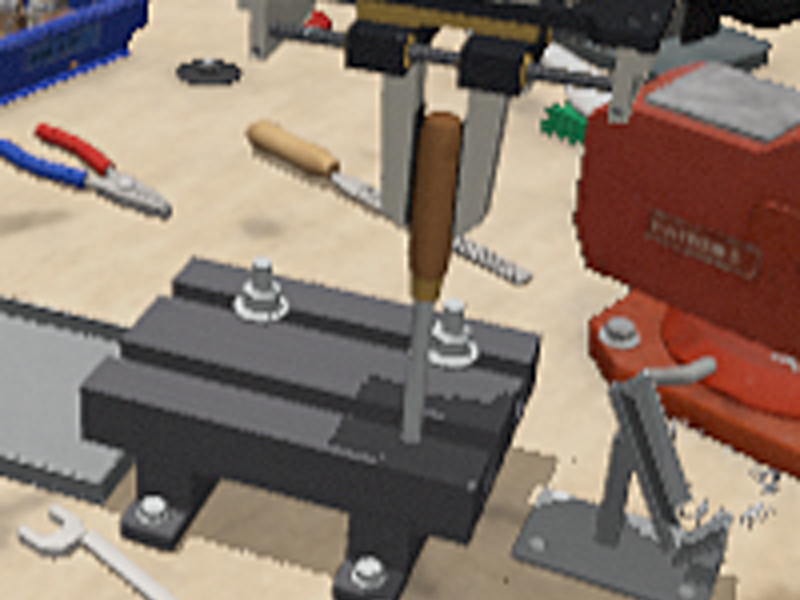

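The pick stands upright in the slot with no contact force. I'll lower it slightly more and begin the sweep.

Request:
jog_arm --pt "0 0 0.2 0 0 0 1" --pt "0 0 0.2 0 0 0 1" --pt "0 0 0 0 0 0 1" --pt "0 0.2 0 0 0 0 1" --pt "0 0.3 0 0 0 0 1" --pt "0 0.35 0 0 0 0 1" --pt "0 0.4 0 0 0 0 1" --pt "0 0.4 0 0 0 0 1" --pt "0 0.4 0 0 0 0 1" --pt "0 0.4 0 0 0 0 1" --pt "0 0.4 0 0 0 0 1" --pt "0 0.4 0 0 0 0 1" --pt "0 0.4 0 0 0 0 1" --pt "0 0.4 0 0 0 0 1"

```text
clock: 9.18
eef_pos: [0.5532, -0.0882, 0.1977]
orientation: [-0.142, 0.99, 0.0, -0.0]
contact_force: [-1.0, 0.9, -0.1]
opening: 0.0218
```

Run:
```python
from h import *
p,r,s=pose(); tip=p+r.apply([0,0,.140]); print(s['clock'],'tip plate',RP.T@(tip[:2]-TP),tip[2],r.as_matrix()[:,2],s['contact_force'],s['ft_torque'],s['opening'])
```

```text
9.1833 tip plate [-0.03616783 -0.02680148] 0.057660620663954026 [-3.53813960e-04  1.50689681e-04 -9.99999926e-01] [-1.02650833  0.92934299 -0.13754498] [-0.00240321  0.01175496 -0.02406679] 0.021779499373665107
```

Request:
jog_arm --pt "0 0.4 0 0 0 0 1" --pt "0 0.4 0 0 0 0 1" --pt "0 0.4 0 0 0 0 1" --pt "0 0.4 0 0 0 0 1" --pt "0 0.4 0 0 0 0 1" --pt "0 0.4 0 0 0 0 1" --pt "0 0.4 0 0 0 0 1" --pt "0 0.4 0 0 0 0 1" --pt "0 0.4 0 0 0 0 1" --pt "0 0.4 0 0 0 0 1" --pt "0 0.4 0 0 0 0 1" --pt "0 0.4 0 0 0 0 1" --pt "0 0.4 0 0 0 0 1" --pt "0 0.4 0 0 0 0 1" --pt "0 0.4 0 0 0 0 1"

```text
clock: 10.43
eef_pos: [0.5363, -0.0307, 0.1977]
orientation: [-0.142, 0.99, 0.0, -0.0]
contact_force: [-0.5, -0.2, -1.6]
opening: 0.0216
```

Run:
```python
from h import *
p,r,s=pose(); tip=p+r.apply([0,0,.140]); print(s['clock'],'tip plate',RP.T@(tip[:2]-TP),tip[2],r.as_matrix()[:,2],s['contact_force'],s['ft_torque'],s['opening'])
w=snap('wrist'); cv2.imwrite('pics/w5.png',cv2.resize(w[60:300,174:474,::-1],(600,480),interpolation=cv2.INTER_CUBIC))
```

```text
10.4333 tip plate [-0.03615505  0.03320217] 0.05766739357397316 [-3.70001139e-04  1.76043509e-04 -9.99999916e-01] [-0.53806909 -0.172076   -1.61911871] [-0.05503835  0.04584734 -0.04538346] 0.021609187283702716
```

View pics/w5.png

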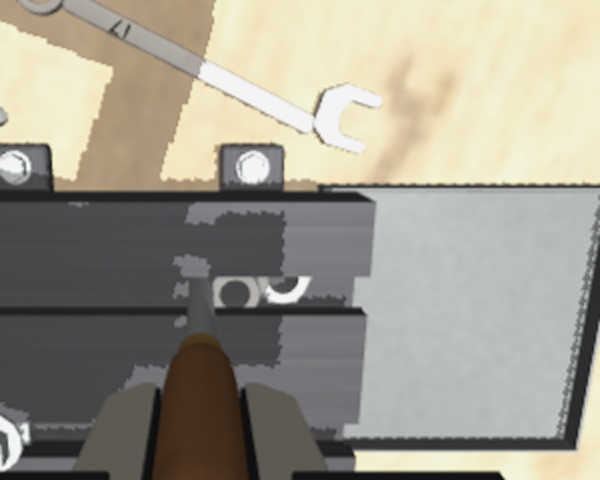

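Both nuts are being pushed ahead of the pick, at about (237,291) and (287,288) in the crop. I'll continue to the tray end.

Request:
jog_arm --pt "0 0.4 0 0 0 0 1" --pt "0 0.4 0 0 0 0 1" --pt "0 0.4 0 0 0 0 1" --pt "0 0.4 0 0 0 0 1" --pt "0 0.4 0 0 0 0 1" --pt "0 0.4 0 0 0 0 1" --pt "0 0.4 0 0 0 0 1" --pt "0 0.4 0 0 0 0 1" --pt "0 0.4 0 0 0 0 1" --pt "0 0.4 0 0 0 0 1" --pt "0 0.4 0 0 0 0 1" --pt "0 0.4 0 0 0 0 1" --pt "0 0.4 0 0 0 0 1" --pt "0 0.4 0 0 0 0 1" --pt "0 0.4 0 0 0 0 1" --pt "0 0.4 0 0 0 0 1" --pt "0 0.4 0 0 0 0 1" --pt "0 0.4 0 0 0 0 1" --pt "0 0.4 0 0 0 0 1" --pt "0 0.4 0 0 0 0 1"

```text
clock: 12.15
eef_pos: [0.5138, 0.0461, 0.1976]
orientation: [-0.142, 0.99, 0.0, -0.0]
contact_force: [0.5, 0.2, -0.2]
opening: 0.0222
```

Request:
jog_arm --pt "0 0.3 0 0 0 0 1" --pt "0 0.2 0 0 0 0 1" --pt "0 0 0 0 0 0 1" --pt "0 0 0 0 0 0 1" --pt "0 0 0 0 0 0 1"

```text
clock: 12.57
eef_pos: [0.5126, 0.0504, 0.1977]
orientation: [-0.142, 0.99, 0.0, -0.0]
contact_force: [0.0, 1.0, -1.8]
opening: 0.0214
```

Run:
```python
from h import *
p,r,s=pose(); tip=p+r.apply([0,0,.140]); print(s['clock'],'tip plate',RP.T@(tip[:2]-TP),tip[2],r.as_matrix()[:,2],s['contact_force'],s['ft_torque'],s['opening'])
w=snap('wrist'); cv2.imwrite('pics/w6.png',cv2.resize(w[60:300,134:434,::-1],(600,480),interpolation=cv2.INTER_CUBIC))
```

```text
12.5667 tip plate [-0.0361415   0.11767963] 0.05767459905652539 [-3.69844339e-04  1.40695397e-04 -9.99999922e-01] [ 0.00418146  0.97520214 -1.82401   ] [0.02918215 0.01034963 0.02663593] 0.021388478428855003
```

View pics/w6.png

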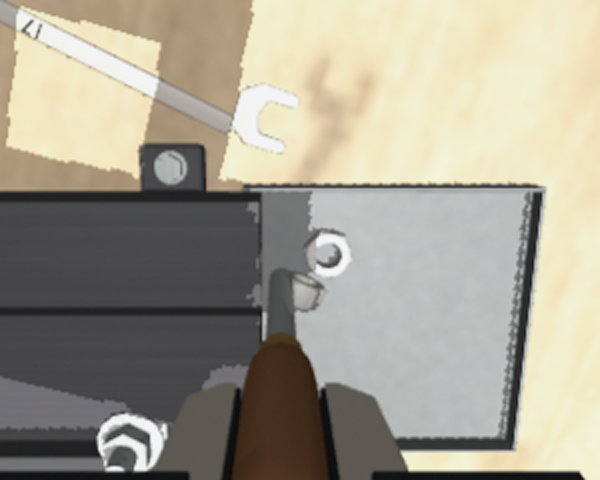

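The sweep went through. One nut lies flat in the tray at crop (327,253). The other is on edge at (305,292), beside the tip. I'll lift straight up and look again.

Request:
jog_arm --pt "0 0 -0.5 0 0 0 1" --pt "0 0 -1 0 0 0 1" --pt "0 0 -2 0 0 0 1" --pt "0 0 -2.5 0 0 0 1" --pt "0 0 -2.5 0 0 0 1" --pt "0 0 -2.5 0 0 0 1" --pt "0 -2 0 0 0 0 1" --pt "0 -2 0 0 0 0 1" --pt "0 0 0 0 0 0 1" --pt "0 0 0 0 0 0 1"

```text
clock: 13.45
eef_pos: [0.5239, 0.0115, 0.3083]
orientation: [-0.141, 0.99, 0.0, -0.0]
contact_force: [-0.2, 0.9, -1.0]
opening: 0.0215
```

Run:
```python
from h import *
p,r,s=pose(); print(s['clock'],p,s['opening'])
c=cam('wrist'); w=snap('wrist'); 
# tray outline prediction
for q in [(-.078,.098),(-.078,.258),(.078,.258),(.078,.098)]: print(q,((proj(c,np.r_[TP+RP@q,.01])[0]-[134,60])*2).round(0))
cv2.imwrite('pics/w7.png',cv2.resize(w[60:300,134:434,::-1],(600,480),interpolation=cv2.INTER_CUBIC))
```

```text
13.45 [0.52390709 0.01152932 0.30834893] 0.021538614373245352
(-0.078, 0.098) [308. 163.]
(-0.078, 0.258) [539. 163.]
(0.078, 0.258) [515. 371.]
(0.078, 0.098) [306. 372.]
```

View pics/w7.png

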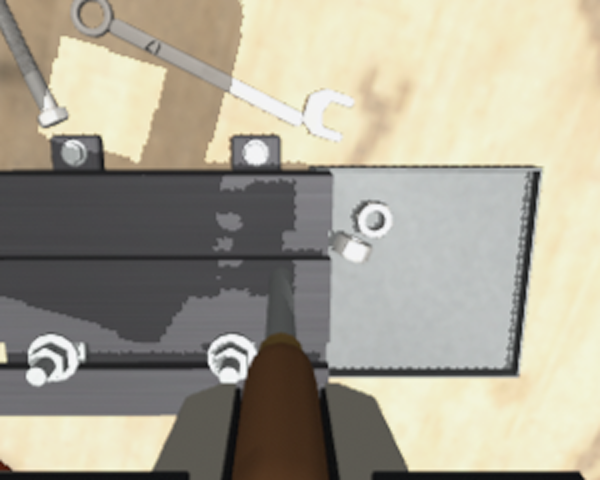

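Both nuts are out over the tray, one flat at (373,219) and one on edge at (350,247). I'll check the second nut's height numerically with two views.

Run:
```python
from h import *
c=cam('wrist'); ct=cam('top'); t=snap('top'); t0=cv2.imread('pics/top0.png')[:,:,::-1]
for z in(.012,.03,.055):
    X=onz(c,(310,183.5),z); Y=onz(c,(320.5,169.5),.013); print(z,RP.T@(X[:2]-TP),proj(ct,X).round(1),'flat',RP.T@(Y[:2]-TP),proj(ct,Y).round(1))
d=np.abs(t.astype(int)-t0.astype(int)).sum(2)
m=(d>60).astype(np.uint8); m[:,:225]=0;m[:,305:]=0;m[:190]=0;m[255:]=0
n,l,st,ce=cv2.connectedComponentsWithStats(m)
for i in range(1,n):
    if st[i,4]>5: print(st[i],ce[i].round(1))
print(t[205:245,262:302].max(2)[::2].tolist() if n<2 else '')
```

```text
0.012 [-0.01937385  0.13060159] [[282.8 224.2]] flat [-0.03971583  0.14466994] [[279.1 234.4]]
0.03 [-0.02317295  0.12856234] [[283.7 225.3]] flat [-0.03971583  0.14466994] [[279.1 234.4]]
0.055 [-0.02844947  0.12573004] [[285.1 226.8]] flat [-0.03971583  0.14466994] [[279.1 234.4]]
[225 190  10   5  43] [229.2 191.7]
[ 236  190   69   65 2996] [264.5 222.9]
[286 190  12   3  23] [290.8 190.9]
[226 197   8  16  34] [230.8 206.1]
[225 201   4   5   6] [226.8 203. ]
[289 201   4   3   6] [290.8 202.2]
[233 220   4   6  11] [234.7 222.8]
[225 223   9  32 141] [227.3 243. ]
[235 227   4   4   9] [236.9 228.8]
[234 235   5   3   7] [236.1 235.9]
[274 247   5   4   8] [275.8 247.9]
[290 247  15   8  84] [298.1 251. ]
[270 250  18   5  44] [279.5 252.7]
```

Nut 2's centre is about 20 mm beyond the plate end, next to the flat nut, so it stands in the tray. Now I'll return the pick, aiming at the recorded grasp pose.

```bash
cat >> h.py <<'E'
G=np.array([.6284,-.1996,.1506]); RG=R.from_quat([-.112,.969,-.217,.025])
E
python3 - <<'E'
from h import *
pre=G+RG.apply([0,-.006,-.13]); p,r,s=pose(); print(p,pre,(RG.inv()*tool(YR,LEAN)).as_rotvec())
plan(pre,r); plan(pre,RG,p0=pre)
E
```

```text
[0.52368915 0.01237991 0.30803561] [ 0.6170108  -0.1508987   0.27074354] [-0.00155268  0.00118088  0.00288089]
shift cm [ -4.37 -18.29   3.72] len 19.17 turn [0. 0. 0.] len 0.0 shift if after turn [ -4.37 -18.29   3.72]
shift cm [0. 0. 0.] len 0.0 turn [0.4409 0.012  0.0537] len 0.444 shift if after turn [0. 0. 0.]
```

Request:
jog_arm --pt "-0.73 -3.05 0 0 0 0 1" --pt "-0.73 -3.05 0 0 0 0 1" --pt "-0.73 -3.05 0 0 0 0 1" --pt "-0.73 -3.05 0 0 0 0 1" --pt "-0.73 -3.05 0 0 0 0 1" --pt "-0.73 -3.05 0 0 0 0 1" --pt "0 0 0 0.088 0.0024 0.0107 1" --pt "0 0 0 0.088 0.0024 0.0107 1" --pt "0 0 0 0.088 0.0024 0.0107 1" --pt "0 0 0 0.088 0.0024 0.0107 1" --pt "0 0 0 0.088 0.0024 0.0107 1" --pt "0 0 0 0 0 0 1" --pt "0 0 0 0 0 0 1" --pt "0 0 0 0 0 0 1"

```text
clock: 14.72
eef_pos: [0.6173, -0.1507, 0.3079]
orientation: [-0.113, 0.97, -0.216, 0.025]
contact_force: [0.3, -0.1, -1.6]
opening: 0.0218
```

Run:
```python
from h import *
p,r,s=pose(); print(s['clock'],p,s['opening'],s['contact_force'])
plan(G+RG.apply([0,-.006,-.13]),RG); plan(G+RG.apply([0,-.005,-.03]),RG)
```

```text
14.7167 [ 0.61734872 -0.15067666  0.30786942] 0.021752311267251096 [ 0.32649241 -0.13682388 -1.61397781]
shift cm [0.04 1.56 3.37] len 3.71 turn [0.0031 0.0005 0.001 ] len 0.003 shift if after turn [0.04 1.57 3.36]
shift cm [ 0.04  1.63 13.37] len 13.47 turn [0.0031 0.0005 0.001 ] len 0.003 shift if after turn [ 0.04  1.67 13.36]
```

Request:
jog_arm --pt "0.02 0.78 1.68 0.0031 0.0005 0.001 1" --pt "0.02 0.78 1.68 0 0 0 1" --pt "0 0 1.5 0 0 0 1" --pt "0 0 1.7 0 0 0 1" --pt "0 0 1.7 0 0 0 1" --pt "0 0 1.7 0 0 0 1" --pt "0 0.1 1.7 0 0 0 1" --pt "0 0 1.7 0 0 0 1" --pt "0 0 0 0 0 0 1" --pt "0 0 0 0 0 0 1" --pt "0 0 0 0 0 0 1"

```text
clock: 15.63
eef_pos: [0.6267, -0.1927, 0.1809]
orientation: [-0.111, 0.969, -0.218, 0.025]
contact_force: [0.0, 0.9, -1.3]
opening: 0.0213
```

Run:
```python
from h import *
p,r,s=pose(); print(s['clock'],p,s['opening'],s['contact_force'],s['ft_torque'])
plan(G,RG)
```

```text
15.6333 [ 0.62670178 -0.19271063  0.18090152] 0.02131022775130849 [ 0.03407458  0.88142499 -1.25862225] [0.3588109  0.09334141 0.06006099]
shift cm [-0.01  0.66  3.04] len 3.11 turn [-0.0022 -0.     -0.0015] len 0.003 shift if after turn [-0.01  0.65  3.04]
```

Request:
jog_arm --pt "0 0 0.7 -0.0022 0 -0.0015 1" --pt "0 0 0.7 0 0 0 1" --pt "0 0 0.7 0 0 0 1" --pt "0 0 0.6 0 0 0 1" --pt "0 0.2 0 0 0 0 1" --pt "0 0.2 0 0 0 0 1" --pt "0 0.15 0.1 0 0 0 1" --pt "0 0 0.1 0 0 0 1" --pt "0 0 0 0 0 0 1" --pt "0 0 0 0 0 0 1"

```text
clock: 16.47
eef_pos: [0.6281, -0.1996, 0.1511]
orientation: [-0.112, 0.969, -0.217, 0.025]
contact_force: [0.1, 0.2, -1.2]
opening: 0.0215
```

Run:
```python
from h import *
p,r,s=pose(); print(s['clock'],p,s['opening'],s['contact_force'],s['ft_torque'])
plan(G,RG)
```

```text
16.4667 [ 0.62805626 -0.19958843  0.15111407] 0.021464539001373826 [ 0.09262091  0.19579829 -1.24142031] [ 0.43661461  0.05547354 -0.03799719]
shift cm [-0.03  0.01  0.05] len 0.06 turn [-0.     -0.0007  0.001 ] len 0.001 shift if after turn [-0.03  0.01  0.05]
```

Request:
jog_arm --pt "0 0 0.05 0 0 0 1" --pt "0 0 0 0 0 0 0.75" --pt "0 0 0 0 0 0 0.72" --pt "0 0 0 0 0 0 0.69" --pt "0 0 0 0 0 0 0.65" --pt "0 0 0 0 0 0 0.6" --pt "0 0 0 0 0 0 0.5" --pt "0 0 0 0 0 0 0.4" --pt "0 0 0 0 0 0 0.35" --pt "0 0 0 0 0 0 0.35" --pt "0 0 0 0 0 0 0.35" --pt "0 0 -1.5 0 0 0 0.35" --pt "0 0 -2.5 0 0 0 0.35" --pt "0 0 -2.5 0 0 0 0.35" --pt "0 0 -2.5 0 0 0 0.35" --pt "0 0 -2.5 0 0 0 0.35" --pt "0 0 -2.5 0 0 0 0.35" --pt "0 0 0 0 0 0 0.35" --pt "0 0 0 0 0 0 0.35"

```text
clock: 18.05
eef_pos: [0.6149, -0.1409, 0.2797]
orientation: [-0.113, 0.969, -0.217, 0.026]
contact_force: [0.3, -0.0, 0.1]
opening: 0.0602
```

Run:
```python
from h import *
p,r,s=pose(); print(s['clock'],p,s['opening'],s['contact_force'])
a=snap('scene')[:,:,::-1]; b=cv2.imread('pics/scene0.png'); t=snap('top')[:,:,::-1]
d=np.abs(a.astype(int)-b).sum(2)[225:285,365:425]; print('rest diff px',(d>90).sum())
f=lambda x:cv2.resize(x,(400,300),interpolation=cv2.INTER_CUBIC)
S=lambda x:f(x[195:291,300:428]); 
cv2.imwrite('pics/f8.png',np.vstack([np.hstack([S(b),S(a)]),np.hstack([f(a[205:301,190:318]),f(t[165:261,215:343])])]))
```

```text
18.05 [ 0.61486093 -0.14090754  0.27972016] 0.06021919936929961 [ 0.32812357 -0.0091274   0.06605884]
rest diff px 230
```

View pics/f8.png

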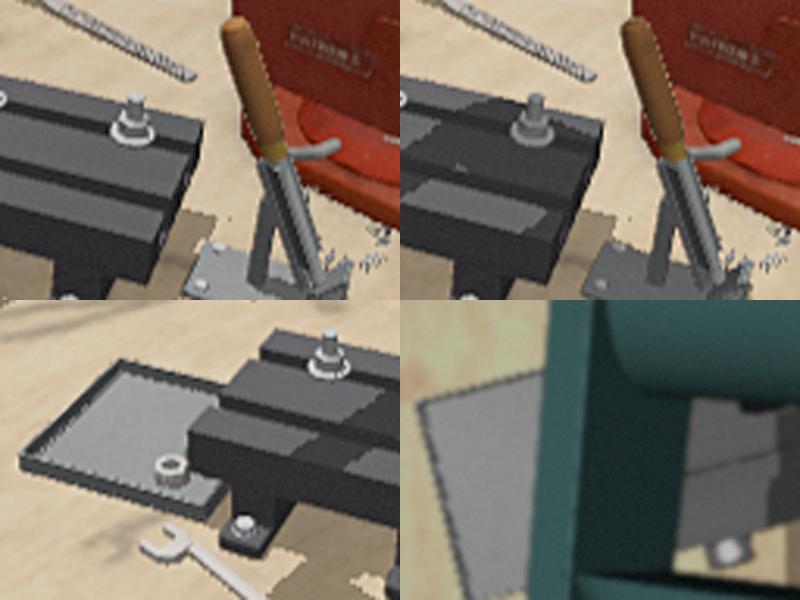

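The pick lies exactly as at the start: handle end at (237,28) in the "before" panel and (637,28) in the "after" panel. One nut shows in the tray at (170,470). The other is probably hidden behind the plate corner, so I'll check that numerically.

Run:
```python
from h import *
m=viewer.camera_model('wrist');K=np.array([[m['fx'],0,m['cx']],[0,m['fy'],m['cy']],[0,0,1]])
def cw(p,q):
    T=np.eye(4);T[:3,:3]=R.from_quat(q).as_matrix();T[:3,3]=p;W=T@np.array(m['hand_eye']);return K,W[:3,:3].T,-W[:3,:3].T@W[:3,3]
q=tool(YP).as_quat(); c6=cw([.5126,.0504,.1977],q); c7=cw([.5238,.0119,.3082],q)
def tri(a,b):
    o1,d1=a;o2,d2=b;k=np.linalg.lstsq(np.stack([d1,-d2],1),o2-o1,rcond=None)[0];A=o1+k[0]*d1;B=o2+k[1]*d2
    X=(A+B)/2; return RP.T@(X[:2]-TP),X[2],np.linalg.norm(A-B)
z=lambda u,v:(u/2+134,v/2+60)
print('flat',tri(ray(c6,z(327,253)),ray(c7,z(373,219)))); print('edge',tri(ray(c6,z(307,291)),ray(c7,z(352,247))))
cs=cam('scene'); o=-cs[1].T@cs[2]
for h in(.01,.025,.055):
  for y in(.125,.135):
    X=np.r_[TP+RP@[-.022,y],h]; L=o+(X-o)*np.linspace(.8,1,400)[:,None]; l=(L[:,:2]-TP)@RP
    print(h,y,'hidden',bool(((abs(l[:,0])<.078)&(abs(l[:,1])<.11)&(L[:,2]>.045)&(L[:,2]<.082)).any()),proj(cs,X).round(0))
```

```text
flat (array([-0.03985069,  0.1440724 ]), np.float64(0.015358590292436025), np.float64(0.0001068283193746331))
edge (array([-0.01520432,  0.13301181]), np.float64(-0.0005029457341242938), np.float64(0.0035019747735190567))
0.01 0.125 hidden True [[255. 257.]]
0.01 0.135 hidden True [[251. 256.]]
0.025 0.125 hidden True [[254. 252.]]
0.025 0.135 hidden True [[251. 251.]]
0.055 0.125 hidden True [[254. 241.]]
0.055 0.135 hidden False [[250. 240.]]
```

Both nuts sit low in the tray and the gripper is clear of the pick. I'll hand in.

```bash
python3 -c "
from h import *
print(env.sign_off(), sense()['clock'])"
```

```text
the job is handed in; nothing more can be done
the job is handed in; nothing more can be done
```

I swept both nuts out of the front slot into the tray with the pick held upright, at about 4.8 cm/s. I then laid the pick back in its rest and handed the job in at about 18 s; no verdict is reported.

**Last checks:**
- **Force:** the wrist force read at most about 2 N each time I checked it during the sweep.
- **Pick:** I let go with the gripper 0.6 mm from where I had gripped it. In the scene picture it looks the same as at the start. I did not measure its tip or handle end against the rest points again. A rough before/after pixel comparison round the rest differed in 230 pixels; I did not trace this, but the gripper's shadow had changed there.
- **Nut 1:** it lies flat in the tray. Triangulating two wrist views put its top at about 15 mm high.
- **Nut 2:** it stands on edge next to the first nut, about 20 mm beyond the plate end. Triangulation put it on the tray floor (z about 0, with the two rays 3.5 mm apart). The final scene picture could not confirm it because the plate corner hides that spot, and a top-view check failed because the arm covered part of the tray.
- **Bolt and hex key:** I made no move near either and saw no sign of contact, but did not measure their positions at the end.

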